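Seat the glass retaining ring of a microscope light base

TASK

The ring that holds the glass in the microscope's round light base is loose. Take the wide two-pin spanner, the one whose pins fit the ring's two slots, set it down flat on the ring with both pins in the slots and turn the ring clockwise (seen from above) until it is fully home against its stop. Let go and leave that spanner standing in the ring; leave the narrow spanner where it is.

Things in the scene. Friction and masses are not known exactly. Their poses are not given: they have to be found in the camera images.
- wide_spanner_mid (a point): Wide two-pin spanner, metal, 0.3 kg, upright on a wooden channel cradle; lifts off. Point: centre of its grip block, 44 (x) x 22 (y, grasp across it) x 40 tall mm. Lower: stem, then cross bar 108 (x) x 30 x 12 mm, underside 52 mm below the point; two 8 mm pins under it at x = +-43 mm, tips 64 mm below the point. z up. Half turn about z: same.
- narrow_spanner_mid (a point): Narrow two-pin spanner, a bystander: same metal, grip block and cradle, but its bar is 68 mm long and its pins stand at x = +-25 mm, so it does not fit the ring. Point: centre of its grip block.
- ring_top (a point): Top centre of the dark steel ring, 128 mm across, in the round white base (156 mm across, 48 high); ring top 40 mm above bench, 8 below the rim, recess 132 wide. Two curved slots, 14 mm deep, on its +x and -x axes (turning with it), 32 to 54 mm from centre, 22.5 deg either side of x. Spanner seated: its grip centre is 52 mm above. Pins have about 17 deg play each way before they push.
- ring (a joint): Turn of the ring, rad, growing clockwise seen from above. Starts at 0 to 0.25; fully home at 0.9, a hard stop, where the slots line up with the two small dark ribs on the base's rim. Stiff (0.2 N m), no spring: stays where left. It does not sink as it turns.
Mind the look-alikes: they are no part of the job. Leave any blue or red look-alike of the part that bears wide_spanner_mid alone.

How it is judged:
On the way, in this order (a step that is already met when the one before it is completed fails the run):
1. the wide spanner's bar lies on the ring with both pins in the slots, before the ring is turned far (z of wide_spanner_mid in the frame of ring_top below 0.058 m and horizontal distance between wide_spanner_mid and ring_top below 0.02 m and angle between the x axis of wide_spanner_mid and the x axis of ring_top, either way round below 0.5 rad and value of joint ring below 0.6 rad), for 0.1 s.
2. the ring is turned home with the spanner still in its slots (z of wide_spanner_mid in the frame of ring_top below 0.06 m and horizontal distance between wide_spanner_mid and ring_top below 0.02 m and value of joint ring above 0.73 rad), for 0.1 s.
At the end, for the whole second after the job is handed in: The ring is within 10 degrees (0.17 rad) of its stop at 0.9 rad; the wide spanner is released and stands upright (within 10 degrees) on the ring with its pins in the slots, its axis within 20 mm of the ring's; the narrow spanner is within 30 mm of where it was (value of joint ring above 0.73 rad and z of wide_spanner_mid in the frame of ring_top below 0.058 m and horizontal distance between wide_spanner_mid and ring_top below 0.02 m and angle between the x axis of wide_spanner_mid and the x axis of ring_top, either way round below 0.5 rad and angle between wide_spanner_mid's own z axis and vertical below 0.17 rad and distance of narrow_spanner_mid from where it was at the start of the episode below 0.03 m); the robot touches nothing.
It fails at once if the narrow spanner is picked up or knocked away (distance of narrow_spanner_mid from where it was at the start of the episode above 0.05 m).
It also fails if it takes over 40 s, if anything falls off the work surface, if the arm or the gripper's body presses on something with over 40 N, if the wrist force passes 120 N, or if a joint passes its speed limit or range.

ROBOT

A 6-joint arm with a two-finger parallel gripper is mounted at the origin on the work surface. World frame = base frame: x ahead of the robot, y to its left, z up, the work surface at z = 0. Lengths are in m, angles in rad, forces in N, time in s.
With the tool pointing down it reaches from about 0.3 to 0.775 m from the base axis. Payload 14.6 kg.
Tool frame: the origin (TCP) lies at the very end of the fingers, on their centre line; the grasp point (between the pads) lies 19 mm behind it; z points along the fingers, y is the direction in which the jaws open and shut (so a half turn about z gives the same grasp; the last joint's range is limited). The gripper opens to 94 mm and grips with 3 to 60 N. Pads are 16 mm wide; open, the fingers measure 119 mm over their backs; the gripper's body (75 mm by 177 mm) begins 78 mm behind the grasp point.
Start: joints at [-1.187, 0.3, 1.521, -0, 1.321, -0.067], TCP at [0.24, -0.495, 0.174] pointing down, gripper open.
Joint ranges: [-3.03, 3.03], [-0.79, 2.21], [0.23, 2.52], [-1.04, 4.18], [0, 3.07], [-2.55, 2.55]. Speed limits (rad/s): [2.22, 2.22, 2.57, 3.14, 3.14, 3.14].

INTERFACE

Orientations are given as [roll, pitch, yaw] about the fixed x, y, z axes, in that order (R = Rz(yaw) Ry(pitch) Rx(roll)).
In Python, from station import get_obs, vision, hand_in gives the robot as it stands.
- The arm moves only by the tool play_rows, never from a script. Its argument "moves" is a list of rows, each an object with "claw": the opening, from 0 (shut) to 1 (fully open); "linear": the shift along the tool's x, y, z in mm, a list of three; "turn": the turn, a rotation vector about the tool's x, y, z in rad, a list of three. In form: [{"claw": claw, "linear": [tx, ty, tz], "turn": [ax, ay, az]}, ...]. A call has 1 to 8 rows; each row is the pose to reach, as a shift and turn from the pose measured when the call began, along the tool's axes at that moment; what a row does not reach only later rows make up. A row lasts 1/8 s, in which the tool goes at most 62.5 mm and 10.7 degrees, less where a joint would pass 70% of its speed; a pose out of reach is approached as far as the arm can. A call with a gripper value outside its range is refused whole. The fingers move at their own pace and stop on an object; "force" is the grip in N (left out, the last holds). Time passes only in rows, so rows that repeat a pose let the fingers close. It gives the time, the measured TCP pose, the force and the opening at its end, in the units of the state.
- get_obs(): the state, without advancing time (a new reading comes with each control period).
- vision.camera(name): name is "scene" or "side" or "wrist"; returns the picture (400x640x3 uint8, blue, green, red); there is no depth.
- vision.camera_info(name): a dict with "camera_matrix" (3x3 intrinsics, pixels), "rvec" (rotation vector, rad) and "tvec" (3), from world to camera coordinates, as OpenCV has them; the wrist camera has in their place "mount" (4x4, takes a point from camera to tool coordinates, whose origin is the TCP and whose axes are the flange's). Camera axes: x right, y down, z forward; pixel columns grow to the right and rows downward; lengths in m; the calibration is good to about 2 mm. A picture is of the moment at which its call begins: read the wrist's pose just before it. camera_info takes no time and is no camera call.
- hand_in(): hands the job in, once; it reports no verdict.
The state is a dict: "time_s": time; "qpos": joint angles; "joint_vel": joint speeds; "tau": joint torques, N m; "ee_pos": TCP position; "eef_rot": TCP orientation; "force": force on the tool from outside, world axes, zero at the start; "moment": the same for the moment, N m; "grip_width": finger opening in m.
Only numpy, scipy, OpenCV 4.12 (cv2) and the standard library are available. Lean on these libraries where they do the work, as an engineer would, in place of code of your own. Each camera call takes 0.05 s, during which the arm holds its last target.

## Working session

There is one attempt and no reset: what is moved stays moved. The work goes in short steps, Python scripts to look and compute and a tool call to move; the robot and the scene stay as the last step left them, time stands still between calls to the robot, and variables do not carry over. Pictures are saved under pics/ and viewed, and the job is handed in when it is done.

Besides the shell and the picture viewer there is one more tool, called after "Call:" as a command line: name --argument value ..., lists and objects as JSON in quotes. play_rows: Moves the arm, as the interface text tells. Its arguments: {"type":"object","properties":{"moves":{"type":"array","items":{"type":"object","properties":{"claw":{"type":"number"},"linear":{"type":"array","items":{"type":"number"}},"turn":{"type":"array","items":{"type":"number"}}}}},"force":{"type":"number"}},"required":["moves"]}

```bash
mkdir -p pics
cat > h.py <<'E'
import numpy as np,cv2
from station import get_obs,vision,hand_in
from scipy.spatial.transform import Rotation as R
def cam(n):
    i=vision.camera_info(n);K=np.array(i['camera_matrix'],float)
    if 'rvec' in i:
        Rm=cv2.Rodrigues(np.array(i['rvec'],float))[0];t=np.array(i['tvec'],float).ravel()
    else:
        o=get_obs();T=np.eye(4);T[:3,:3]=R.from_euler('xyz',o['eef_rot']).as_matrix();T[:3,3]=o['ee_pos']
        C=np.linalg.inv(T@np.array(i['mount']));Rm=C[:3,:3];t=C[:3,3]
    return K,Rm,t
def plane(c,u,v,z):
    K,Rm,t=c;d=Rm.T@np.linalg.inv(K)@[u,v,1];o=-Rm.T@t
    return o+d*(z-o[2])/d[2]
def proj(c,p):
    K,Rm,t=c;q=K@(Rm@np.array(p)+t);return q[:2]/q[2]
E
python3 - <<'E'
from h import *
for n in ['scene','side','wrist']:
    c=cam(n);im=vision.camera(n);cv2.imwrite(f'pics/{n}0.png',im);np.savez(f'{n}0.npz',K=c[0],R=c[1],t=c[2]);print(n,-c[1].T@c[2],c[0][0,0])
print(get_obs())
E
```

```text
scene [0.86933319 0.30306994 0.57490527] 371.821850047273
side [0.46822601 0.70179599 0.5750697 ] 454.43908814594147
wrist [ 0.3098932  -0.46118201  0.38412742] 311.2628199089003
{'time_s': 0.15, 'qpos': array([-1.18661787e+00,  3.00331263e-01,  1.52139821e+00,  2.57215218e-05,
        1.32068720e+00, -6.66242681e-02]), 'joint_vel': array([-3.57579806e-04,  4.91628272e-05, -1.72866679e-03,  6.46446657e-04,
       -9.81826085e-04, -1.38449493e-03]), 'tau': array([ 2.03944214e-04, -5.31959510e+01, -3.52819276e+01,  7.08315941e-02,
        2.36493512e-02, -8.60985438e-05]), 'ee_pos': array([ 0.23954326, -0.49486607,  0.17344041]), 'eef_rot': array([-3.14077211e+00, -7.97202057e-05,  4.50796315e-01]), 'force': array([-0.26716845,  0.69295006,  0.32382303]), 'moment': array([-0.04939692,  0.00855326, -0.01955981]), 'grip_width': 0.09375777514629499}
```

View pics/scene0.png

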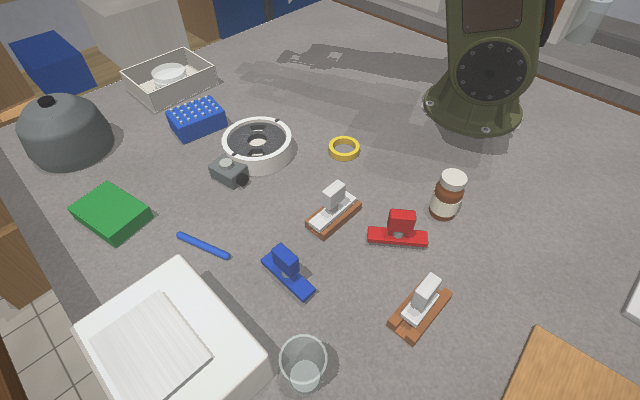

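View pics/side0.png

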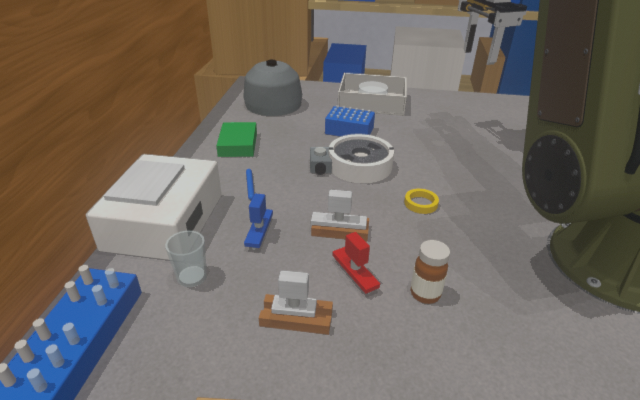

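View pics/wrist0.png

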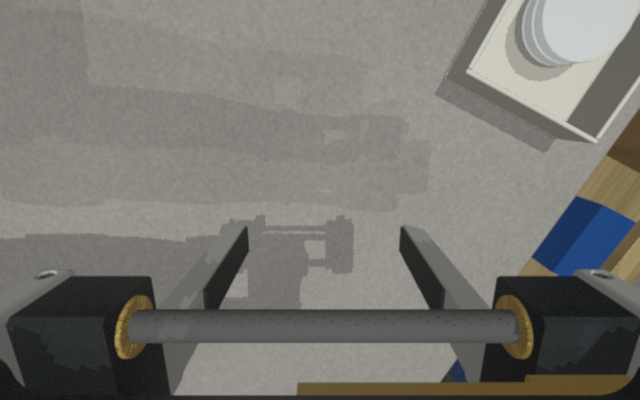

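The metal spanners are at side (340,212) / scene (334,205) and at side (293,295) / scene (425,300). The blue and red ones are decoys. At the first, the bar spans the whole cradle, so it looks like the wide one. I'll enlarge both to confirm.

Run:
```python
import cv2,numpy as np
s=cv2.imread('pics/side0.png');c=cv2.imread('pics/scene0.png')
r=lambda im,x,y:cv2.resize(im[y:y+75,x:x+100],None,fx=4,fy=4,interpolation=cv2.INTER_CUBIC)
cv2.imwrite('pics/crop.png',np.vstack([np.hstack([r(s,290,175),r(s,245,263)]),np.hstack([r(c,285,168),r(c,375,268)])]))
cv2.imwrite('pics/ring.png',np.hstack([r(s,312,125),r(c,207,108)]))
```

```text
(no output)
```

View pics/crop.png

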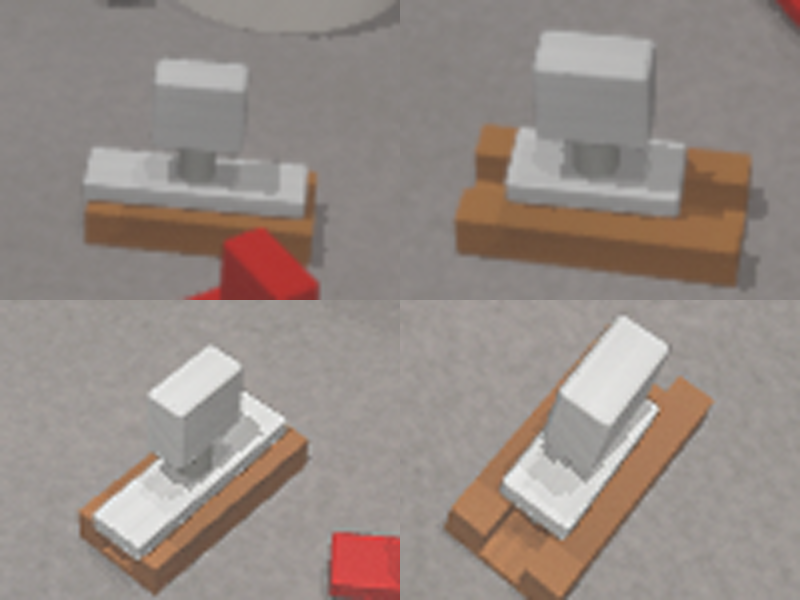

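View pics/ring.png

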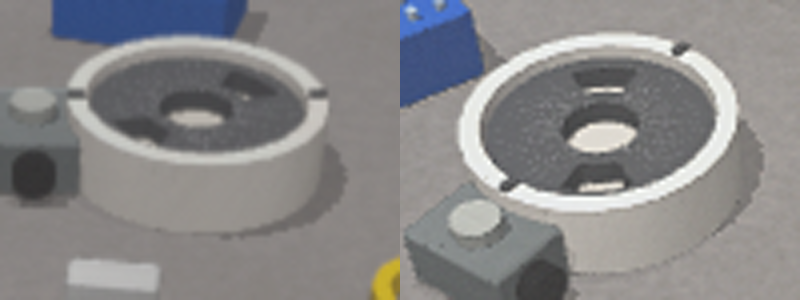

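The left crops show the bar overhanging the full cradle length with the pins hidden inside, so that one is wide. On the right the bar is short, so that one is narrow. The ring has two dark slots and two rim ribs, both visible.

Run:
```python
from h import *
S=cam('scene');D=cam('side')
def tri(a,b):
    P=[c[0]@np.c_[c[1],c[2]] for c in (S,D)]
    X=cv2.triangulatePoints(P[0],P[1],np.array(a,float).reshape(2,1),np.array(b,float).reshape(2,1)).ravel();X=X[:3]/X[3]
    return X,proj(S,X)-a,proj(D,X)-b
f=lambda p:(285+p[0]/4-.375,168+(p[1]-300)/4-.375)
g=lambda p:(290+p[0]/4-.375,175+p[1]/4-.375)
T=[(210,347),(243,365),(185,417),(150,393)];U=[(160,60),(247,64),(244,95),(155,88)]
mS=np.mean([f(p) for p in T],0);mD=np.mean([g(p) for p in U],0)
X=tri(mS,mD);print('gripTop',X)
for z in (X[0][2],):
  q=[plane(S,*f(p),z) for p in T];print(np.round(q,4));q=[plane(D,*g(p),z) for p in U];print(np.round(q,4))
z=X[0][2]-.02-.040
q=[plane(S,*f(p),z) for p in [(95,518),(140,552),(285,420)]];print('bar',np.round(q,4))
fr=lambda p:(207+(p[0]-400)/4-.375,108+p[1]/4-.375)
gr=lambda p:(312+p[0]/4-.375,125+p[1]/4-.375)
print('ribsS',[plane(S,*fr(p),.048)[:2].round(4) for p in [(682,47),(510,185)]])
print('ribsD',[plane(D,*gr(p),.048)[:2].round(4) for p in [(77,93),(317,93)]])
# slot outlines at z=.04
print('slS',[plane(S,*fr(p),.04)[:2].round(4) for p in [(572,70),(637,70),(592,88),(618,88),(583,168),(613,168)]])
# outer rim: white mask hull
for c,n,(x0,y0,x1,y1) in ((S,'scene',(215,112,300,180)),(D,'side',(322,130,400,185))):
    im=cv2.imread(f'pics/{n}0.png');h=cv2.cvtColor(im,cv2.COLOR_BGR2HSV)
    m=np.zeros(im.shape[:2],np.uint8);m[y0:y1,x0:x1]=((h[...,2]>195)&(h[...,1]<40))[y0:y1,x0:x1]*255
    cs=max(cv2.findContours(m,cv2.RETR_EXTERNAL,cv2.CHAIN_APPROX_NONE)[0],key=len)[:,0]
    P=np.array([plane(c,*p,.048)[:2] for p in cs])
    A=np.c_[2*P,np.ones(len(P))];s=np.linalg.lstsq(A,(P**2).sum(1),rcond=None)[0]
    for _ in range(8):
        r=np.hypot(*(P-s[:2]).T)-np.sqrt(s[2]+s[:2]@s[:2]);k=abs(r)<.004
        s=np.linalg.lstsq(A[k],(P[k]**2).sum(1),rcond=None)[0]
    print(n,s[:2],np.sqrt(s[2]+s[:2]@s[:2]),k.mean())
```

```text
gripTop (array([5.28171238e-01, 2.49199540e-04, 8.96073433e-02]), array([0.0049513 , 0.56244818]), array([ 0.21324627, -0.28777781]))
[[ 0.5077 -0.0109  0.0896]
 [ 0.5055  0.0075  0.0896]
 [ 0.5469  0.0106  0.0896]
 [ 0.5474 -0.0103  0.0896]]
[[ 0.5495 -0.0092  0.0896]
 [ 0.5084 -0.0131  0.0896]
 [ 0.5074  0.0126  0.0896]
 [ 0.5487  0.0142  0.0896]]
bar [[ 0.5819 -0.0118  0.0296]
 [ 0.5811  0.0168  0.0296]
 [ 0.4739  0.0107  0.0296]]
ribsS [array([ 0.4311, -0.2724]), array([ 0.5751, -0.2454])]
ribsD [array([ 0.5772, -0.2458]), array([ 0.4362, -0.2716])]
slS [array([ 0.4844, -0.3101]), array([ 0.4576, -0.283 ]), array([ 0.4867, -0.2884]), array([ 0.4762, -0.2777]), array([ 0.5342, -0.2367]), array([ 0.5227, -0.225 ])]
scene [ 0.50598925 -0.25659183] 0.07616855539957135 0.5370370370370371
side [ 0.50712613 -0.25477918] 0.07192065386244356 1.0
```

```bash
cat >> h.py <<'E'
def go(x,y,z,yaw):
    o=get_obs();A=R.from_euler('xyz',o['eef_rot']);B=R.from_euler('xyz',[np.pi,0,yaw])
    d=A.inv().apply(np.array([x,y,z])-o['ee_pos'])*1000
    print('linear',d.round(1),'turn',(A.inv()*B).as_rotvec().round(4),'t',o['time_s'],'pos',np.round(o['ee_pos'],4),np.round(o['eef_rot'],3))
E
python3 - <<'E'
from h import *
c=cam('wrist');S=cam('scene')
p=plane(c,320,200,.04);o=get_obs();print('axis hits',p, 'rel tool',R.from_euler('xyz',o['eef_rot']).inv().apply(p-o['ee_pos']))
print('red top',plane(S,402,222,.07),plane(S,370,240,.02),plane(S,427,243,.02))
go(.44,-.285,.22,.06)
E
```

```text
axis hits [ 0.21579133 -0.50172561  0.04      ] rel tool [-0.02437834 -0.00406453  0.13344184]
red top [0.48986113 0.12541841 0.07      ] [0.52671593 0.09142917 0.02      ] [0.45960473 0.16832921 0.02      ]
linear [ 271.9 -101.6  -46.5] turn [-8.000e-04  1.000e-04  3.908e-01] t 0.15 pos [ 0.2395 -0.4949  0.1734] [-3.141 -0.     0.451]
```

Run:
```python
from h import *
c=cam('wrist');o=get_obs();A=R.from_euler('xyz',o['eef_rot']).inv()
for z in (.04,-.03):
  for p in [(320,20),(320,130),(320,200),(20,130)]: print(z,p,A.apply(plane(c,*p,z)-o['ee_pos']).round(3))
go(.50,-.26,.24,.06)
```

```text
0.04 (320, 20) [ 0.162 -0.003  0.133]
0.04 (320, 130) [ 0.055 -0.004  0.133]
0.04 (320, 200) [-0.024 -0.004  0.133]
0.04 (20, 130) [ 0.055 -0.33   0.134]
-0.03 (320, 20) [ 0.179 -0.004  0.203]
-0.03 (320, 130) [ 0.05  -0.005  0.203]
-0.03 (320, 200) [-0.045 -0.005  0.203]
-0.03 (20, 130) [ 0.05  -0.397  0.204]
linear [336.8 -98.  -66.5] turn [-8.000e-04  1.000e-04  3.908e-01] t 0.15 pos [ 0.2395 -0.4949  0.1734] [-3.141 -0.     0.451]
```

Call:
play_rows --moves '[{"claw": 1,"linear": [50,-20,-46],"turn": [0,0,0.1]},{"claw": 0.8,"linear": [105,-43,-46],"turn": [0,0,0.2]},{"claw": 0.6,"linear": [160,-66,-46],"turn": [0,0,0.3]},{"claw": 0.6,"linear": [215,-88,-46],"turn": [0,0,0.39]},{"claw": 0.6,"linear": [265,-109,-46],"turn": [0,0,0.39]},{"claw": 0.6,"linear": [292,-120,-46],"turn": [0,0,0.39]},{"claw": 0.6,"linear": [292,-120,-46],"turn": [0,0,0.39]},{"claw": 0.6,"linear": [292,-120,-46],"turn": [0,0,0.39]}]'

```text
time_s: 1.15
ee_pos: [0.4496, -0.2602, 0.2194]
eef_rot: [-3.141, 0.001, 0.061]
force: [-0.2, -0.6, -0.1]
grip_width: 0.0565
```

Run:
```python
from h import *
c=cam('wrist');np.savez('w1.npz',K=c[0],R=c[1],t=c[2])
im=vision.camera('wrist');cv2.imwrite('pics/w1.png',im)
print(get_obs()['qpos']);go(.528,0,.17,.06)
```

```text
[-5.95809091e-01  1.99674023e-01  1.53942510e+00  3.40786647e-04
  1.40340249e+00  9.15076021e-01]
linear [  94.  -255.2   49.6] turn [-0.0008  0.0005 -0.0001] t 1.2 pos [ 0.4495 -0.2604  0.2195] [-3.141e+00  1.000e-03  6.000e-02]
```

View pics/w1.png

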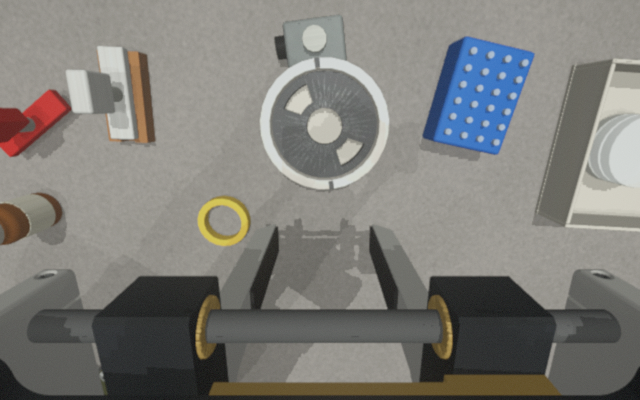

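The wrist view shows the ring at (325,124), with white slot floors at (300,98) and (350,151) and ribs at (317,62) and (331,186).

Run:
```python
from h import *
q=np.load('w1.npz');c=(q['K'],q['R'],q['t']);im=cv2.imread('pics/w1.png');h=cv2.cvtColor(im,cv2.COLOR_BGR2HSV)
cv2.imwrite('pics/w1c.png',cv2.resize(im[45:205,245:405],None,fx=3.7,fy=3.7,interpolation=cv2.INTER_CUBIC))
m=np.zeros(im.shape[:2],np.uint8);m[50:200,255:395]=((h[...,2]>185)&(h[...,1]<45))[50:200,255:395]*255
cs,hi=cv2.findContours(m,cv2.RETR_LIST,cv2.CHAIN_APPROX_NONE)
for k in cs:
    if len(k)<15: continue
    M=cv2.moments(k);
    if M['m00']<20: continue
    u=(M['m10']/M['m00'],M['m01']/M['m00']);print(len(k),np.round(u,1),M['m00'],[plane(c,*u,z)[:2].round(4) for z in (.048,.04,.026)])
def circ(P):
    A=np.c_[2*P,np.ones(len(P))];b=(P**2).sum(1);k=np.ones(len(P),bool)
    for _ in range(10):
        s=np.linalg.lstsq(A[k],b[k],rcond=None)[0];r=np.sqrt(s[2]+s[:2]@s[:2]);e=np.hypot(*(P-s[:2]).T)-r;k=abs(e)<max(.0015,np.median(abs(e)))
    return s[:2].round(4),r.round(4),k.mean()
# radial edges: dark->white inner rim, white->grey outer
P=[];Q=[]
c0=np.array([.5055,-.258])
for a in np.linspace(0,2*np.pi,180,endpoint=False):
    rr=np.arange(.058,.090,.0004)
    px=np.array([proj(c,[*(c0+r*np.array([np.cos(a),np.sin(a)])),.048]) for r in rr])
    v=cv2.remap(im[...,1].astype(np.float32),px[:,0].astype(np.float32)[None],px[:,1].astype(np.float32)[None],1)[0]
    w=np.where(v>190)[0]
    if len(w): P.append(c0+rr[w[0]]*np.array([np.cos(a),np.sin(a)]));Q.append(c0+rr[w[-1]]*np.array([np.cos(a),np.sin(a)]))
print('inner',circ(np.array(P)),'outer',circ(np.array(Q)))
print('ribs',plane(c,317,62.5,.048),plane(c,331,185.5,.048))
```

```text
55 [347.4 151.3] 233.5 [array([ 0.478 , -0.2878]), array([ 0.477 , -0.2884]), array([ 0.4751, -0.2896])]
88 [323.9 126.9] 736.0 [array([ 0.5055, -0.2572]), array([ 0.5051, -0.2573]), array([ 0.5042, -0.2573])]
61 [299.3 101.7] 305.5 [array([ 0.5328, -0.2267]), array([ 0.5329, -0.226 ]), array([ 0.533, -0.225])]
347 [284.5 124.5] 1539.5 [array([ 0.5054, -0.2099]), array([ 0.505 , -0.2089]), array([ 0.5042, -0.2072])]
349 [362.6 115.4] 1591.5 [array([ 0.5216, -0.3024]), array([ 0.5214, -0.3034]), array([ 0.5212, -0.3051])]
inner (array([ 0.5062, -0.2575]), np.float64(0.0664), np.float64(0.9887005649717514)) outer (array([ 0.5063, -0.2574]), np.float64(0.0767), np.float64(0.9661016949152542))
ribs [ 0.57672126 -0.24507857  0.048     ] [ 0.4336439  -0.27052844  0.048     ]
```

View pics/w1c.png

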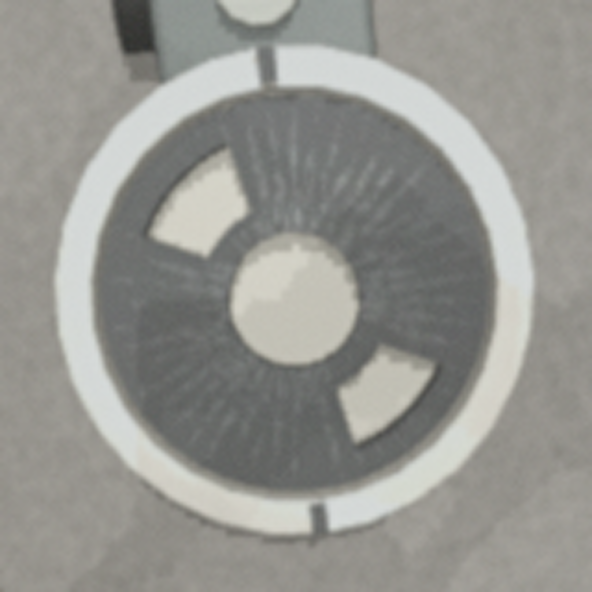

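Call:
play_rows --moves '[{"claw": 0.6,"linear": [10,-60,0]},{"claw": 0.6,"linear": [20,-120,0]},{"claw": 0.6,"linear": [20,-180,0]},{"claw": 0.6,"linear": [20,-230,0]},{"claw": 0.6,"linear": [20,-258,0]},{"claw": 0.6,"linear": [20,-258,0]},{"claw": 0.6,"linear": [20,-258,0]}]'

```text
schema error: expected keys claw, linear, turn
```

Run:
```python
from h import *
c=cam('wrist');np.savez('w2.npz',K=c[0],R=c[1],t=c[2])
im=vision.camera('wrist');cv2.imwrite('pics/w2.png',im);cv2.imwrite('pics/w2c.png',cv2.resize(im[40:190,220:420],None,fx=4,fy=4,interpolation=cv2.INTER_CUBIC))
go(.528,0,.15,.06)
```

```text
linear [  93.9 -255.3   69.7] turn [-0.0008  0.0004 -0.0006] t 1.25 pos [ 0.4495 -0.2605  0.2195] [-3.141  0.     0.059]
```

View pics/w2.png

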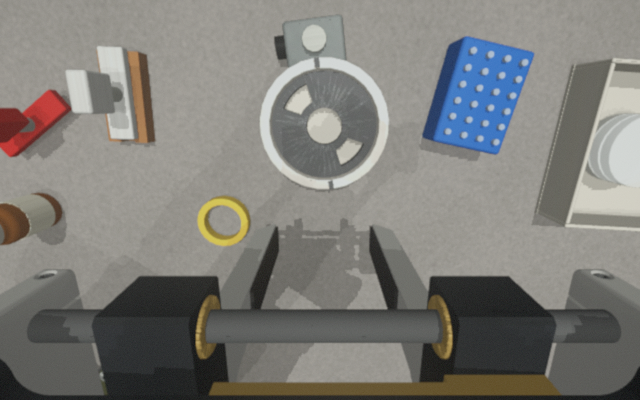

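View pics/w2c.png

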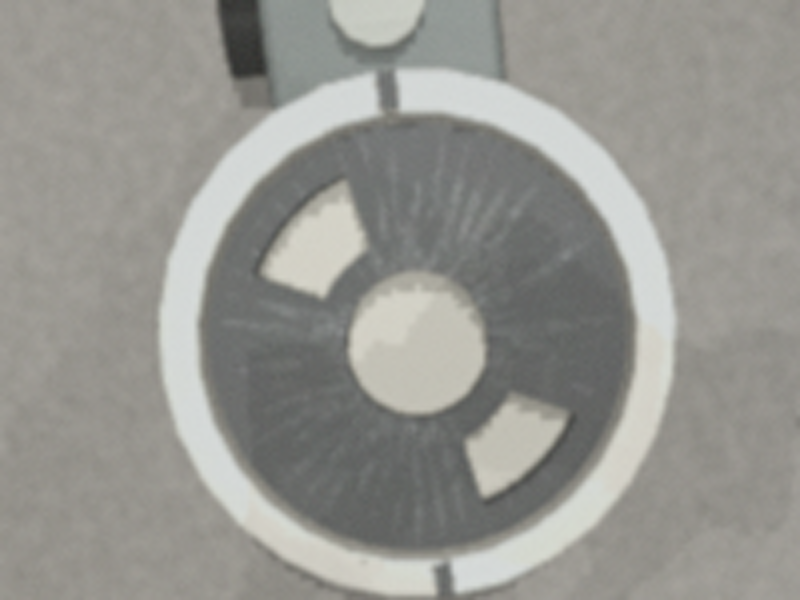

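The move was refused because the "turn" key was missing, so the pictures are unchanged. I'll repeat it.

Call:
play_rows --moves '[{"claw": 0.6,"linear": [10,-60,0],"turn": [0,0,0]},{"claw": 0.6,"linear": [20,-120,0],"turn": [0,0,0]},{"claw": 0.6,"linear": [20,-180,0],"turn": [0,0,0]},{"claw": 0.6,"linear": [20,-230,0],"turn": [0,0,0]},{"claw": 0.6,"linear": [20,-258,0],"turn": [0,0,0]},{"claw": 0.6,"linear": [20,-258,0],"turn": [0,0,0]},{"claw": 0.6,"linear": [20,-258,0],"turn": [0,0,0]}]'

```text
time_s: 2.12
ee_pos: [0.4541, -0.0028, 0.2197]
eef_rot: [-3.141, 0.0, 0.059]
force: [0.1, 0.3, -0.2]
grip_width: 0.0562
```

Run:
```python
from h import *
c=cam('wrist');np.savez('w2.npz',K=c[0],R=c[1],t=c[2])
im=vision.camera('wrist');cv2.imwrite('pics/w3.png',im);cv2.imwrite('pics/w3c.png',cv2.resize(im[40:190,220:420],None,fx=4,fy=4,interpolation=cv2.INTER_CUBIC))
go(.528,0,.15,.06)
```

```text
linear [73.9  1.4 69.6] turn [-0.0007  0.0005 -0.002 ] t 2.175 pos [ 0.4541 -0.0029  0.2197] [-3.141e+00  1.000e-03  5.800e-02]
```

View pics/w3.png

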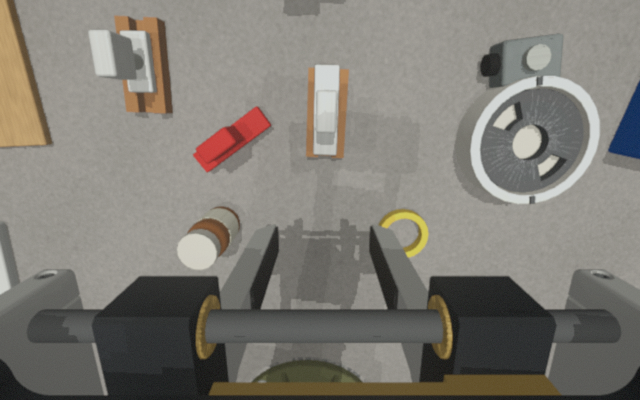

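View pics/w3c.png

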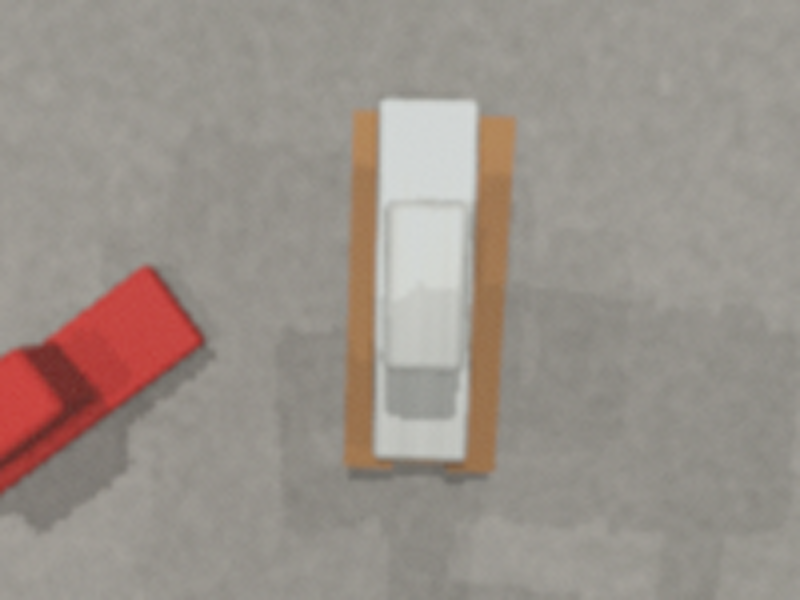

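The wide spanner fills its cradle at (326,110), with the grip top centred at crop (426,284). Red is clear, about 60 mm or more off to the left.

Run:
```python
from h import *
q=np.load('w2.npz');c=(q['K'],q['R'],q['t'])
f=lambda p:(220+p[0]/4-.375,40+p[1]/4-.375)
for pts,z in (([(386,200),(468,202),(464,367),(386,366)],.0895),([(380,98),(476,100),(466,460),(374,457)],.0295)):
    P=np.array([plane(c,*f(p),z)[:2] for p in pts]);m=(P[0]+P[1]-P[2]-P[3])/2
    print(P.mean(0).round(4),'len',np.hypot(*m),'yaw',np.arctan2(m[1],m[0]),'w',np.hypot(*(P[0]-P[1])))
```

```text
[ 0.5291 -0.0013] len 0.042255703874954496 yaw 0.047288965758744805 w 0.021317669875002183
[ 0.5284 -0.0011] len 0.10785422047002256 yaw 0.03634615866146616 w 0.028745614061881638
```

Call:
play_rows --moves '[{"claw": 0.6,"linear": [35,1,10],"turn": [0,0,0.018]},{"claw": 0.6,"linear": [74,2.4,30],"turn": [0,0,0.018]},{"claw": 0.6,"linear": [74,2.4,70],"turn": [0,0,0.018]},{"claw": 0.6,"linear": [74,2.4,110],"turn": [0,0,0.018]},{"claw": 0.6,"linear": [74,2.4,145],"turn": [0,0,0.018]},{"claw": 0.6,"linear": [74,2.4,165],"turn": [0,0,0.018]},{"claw": 0.6,"linear": [74,2.4,169],"turn": [0,0,0.018]},{"claw": 0.6,"linear": [74,2.4,169],"turn": [0,0,0.018]}]'

```text
time_s: 3.18
ee_pos: [0.5284, -0.0016, 0.0511]
eef_rot: [-3.141, 0.0, 0.039]
force: [0.4, 0.8, 0.4]
grip_width: 0.0564
```

Call:
play_rows --force 50 --moves '[{"claw": 0.1,"linear": [0,0,0],"turn": [0,0,0]},{"claw": 0.1,"linear": [0,0,0],"turn": [0,0,0]},{"claw": 0.1,"linear": [0,0,0],"turn": [0,0,0]},{"claw": 0.1,"linear": [0,0,0],"turn": [0,0,0]}]'

```text
time_s: 3.68
ee_pos: [0.5284, -0.0015, 0.0513]
eef_rot: [-3.141, -0.0, 0.039]
force: [-0.8, -0.2, 1.0]
grip_width: 0.0214
```

Gripped, 21.4 mm across the 22 mm block. I'll lift, then go above the ring.

Call:
play_rows --moves '[{"claw": 0.1,"linear": [0,0,-20],"turn": [0,0,0]},{"claw": 0.1,"linear": [0,0,-60],"turn": [0,0,0]},{"claw": 0.1,"linear": [0,0,-100],"turn": [0,0,0]},{"claw": 0.1,"linear": [0,0,-110],"turn": [0,0,0]},{"claw": 0.1,"linear": [0,0,-110],"turn": [0,0,0]}]'

```text
time_s: 4.3
ee_pos: [0.5282, -0.0016, 0.1605]
eef_rot: [-3.141, 0.0, 0.039]
force: [0.0, 0.0, -3.5]
grip_width: 0.0213
```

Run:
```python
from h import *
print(get_obs()['force'],get_obs()['grip_width']);go(.506,-.2575,.15,.83)
```

```text
[ 0.04902436  0.00507027 -3.51953501] 0.021337539553454535
linear [-32.2 254.9  10.3] turn [-8.000e-04  1.000e-04 -7.907e-01] t 4.3 pos [ 0.5282 -0.0016  0.1605] [-3.141  0.     0.039]
```

Call:
play_rows --moves '[{"claw": 0.1,"linear": [-5,40,0],"turn": [0,0,-0.13]},{"claw": 0.1,"linear": [-12,90,0],"turn": [0,0,-0.27]},{"claw": 0.1,"linear": [-18,140,0],"turn": [0,0,-0.41]},{"claw": 0.1,"linear": [-24,190,0],"turn": [0,0,-0.55]},{"claw": 0.1,"linear": [-30,235,0],"turn": [0,0,-0.69]},{"claw": 0.1,"linear": [-32,255,0],"turn": [0,0,-0.79]},{"claw": 0.1,"linear": [-32,255,0],"turn": [0,0,-0.79]},{"claw": 0.1,"linear": [-32,255,0],"turn": [0,0,-0.79]}]'

```text
time_s: 5.3
ee_pos: [0.5059, -0.2568, 0.159]
eef_rot: [-3.139, 0.0, 0.828]
force: [0.0, -0.1, -2.3]
grip_width: 0.0212
```

Run:
```python
from h import *
a=vision.camera('side');b=vision.camera('scene');w=vision.camera('wrist')
r=lambda im,x,y:cv2.resize(im[y:y+120,x:x+130],None,fx=3,fy=3,interpolation=cv2.INTER_CUBIC)
cv2.imwrite('pics/hov.png',np.hstack([r(a,300,70),r(b,190,60)]));cv2.imwrite('pics/hovw.png',w);go(.506,-.2575,.073,.83)
```

```text
linear [-0.8  0.4 87. ] turn [-0.0012 -0.0001 -0.0006] t 5.45 pos [ 0.5063 -0.2568  0.16  ] [-3.14  -0.     0.829]
```

View pics/hov.png

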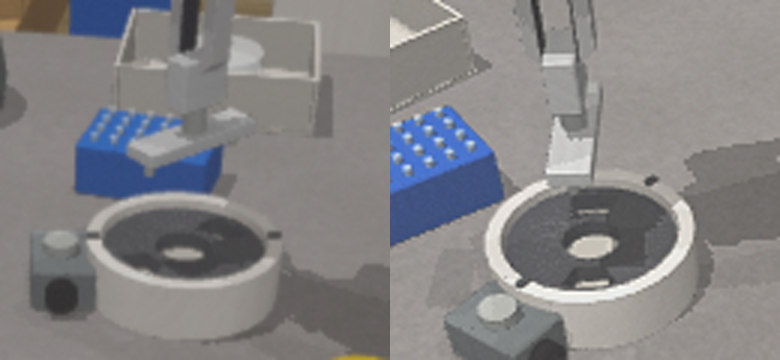

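View pics/hovw.png

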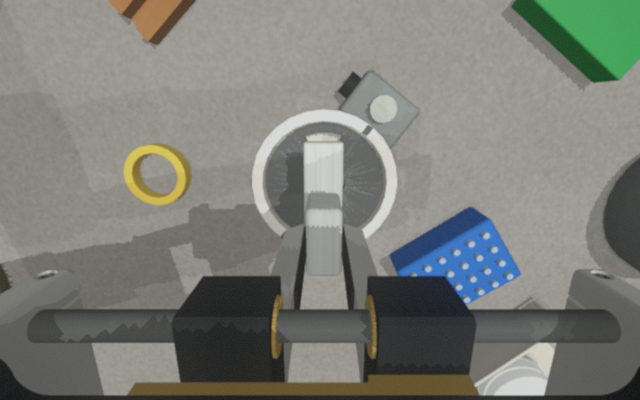

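The spanner is held upright and lined up with the slot axis; the far slot shows at wrist (323,137). I'll descend in stages.

Call:
play_rows --moves '[{"claw": 0.1,"linear": [-0.8,0.4,25],"turn": [0,0,0]},{"claw": 0.1,"linear": [-0.8,0.4,50],"turn": [0,0,0]},{"claw": 0.1,"linear": [-0.8,0.4,66],"turn": [0,0,0]},{"claw": 0.1,"linear": [-0.8,0.4,74],"turn": [0,0,0]},{"claw": 0.1,"linear": [-0.8,0.4,79],"turn": [0,0,0]},{"claw": 0.1,"linear": [-0.8,0.4,79],"turn": [0,0,0]}]'

```text
time_s: 6.2
ee_pos: [0.5062, -0.2576, 0.0812]
eef_rot: [-3.141, -0.0, 0.829]
force: [-0.4, 0.2, -2.3]
grip_width: 0.0213
```

Call:
play_rows --moves '[{"claw": 0.1,"linear": [0,0,2],"turn": [0,0,0]},{"claw": 0.1,"linear": [0,0,4],"turn": [0,0,0]},{"claw": 0.1,"linear": [0,0,6],"turn": [0,0,0]},{"claw": 0.1,"linear": [0,0,6],"turn": [0,0,0]}]'

```text
time_s: 6.7
ee_pos: [0.5061, -0.2576, 0.0751]
eef_rot: [-3.14, -0.0, 0.829]
force: [0.0, -0.6, -2.5]
grip_width: 0.0213
```

Call:
play_rows --moves '[{"claw": 0.1,"linear": [0,0,1],"turn": [0,0,0]},{"claw": 0.1,"linear": [0,0,2],"turn": [0,0,0]},{"claw": 0.1,"linear": [0,0,2],"turn": [0,0,0]}]'

```text
time_s: 7.08
ee_pos: [0.506, -0.2575, 0.073]
eef_rot: [-3.14, -0.0, 0.829]
force: [-1.0, -0.5, -3.3]
grip_width: 0.0213
```

Run:
```python
from h import *
a=vision.camera('side');b=vision.camera('scene')
r=lambda im,x,y:cv2.resize(im[y:y+120,x:x+130],None,fx=3,fy=3,interpolation=cv2.INTER_CUBIC)
cv2.imwrite('pics/dn.png',np.hstack([r(a,300,90),r(b,190,80)]));print(get_obs()['ee_pos'],get_obs()['force'])
```

```text
[ 0.50609312 -0.25752492  0.07309367] [ 0.07615877  0.40821624 -2.91429575]
```

View pics/dn.png

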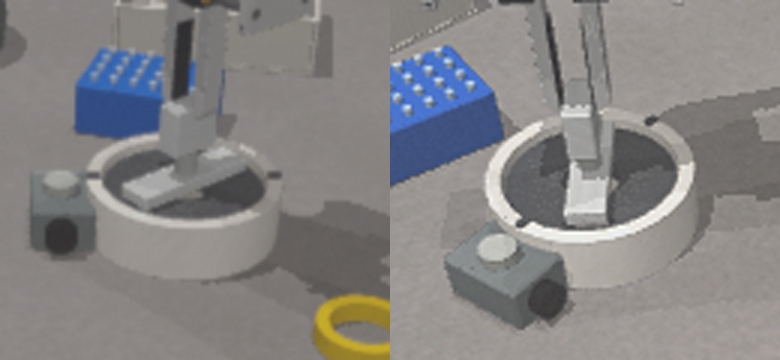

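The pins are in and the bar is just above or on the ring. I'll lower 1 mm at a time until contact.

Call:
play_rows --moves '[{"claw": 0.1,"linear": [0,0,1],"turn": [0,0,0]},{"claw": 0.1,"linear": [0,0,1],"turn": [0,0,0]}]'

```text
time_s: 7.42
ee_pos: [0.5061, -0.2575, 0.072]
eef_rot: [-3.14, -0.0, 0.829]
force: [-0.4, -0.3, -2.5]
grip_width: 0.0213
```

Call:
play_rows --moves '[{"claw": 0.1,"linear": [0,0,1],"turn": [0,0,0]},{"claw": 0.1,"linear": [0,0,1],"turn": [0,0,0]}]'

```text
time_s: 7.68
ee_pos: [0.5061, -0.2575, 0.0713]
eef_rot: [-3.141, -0.0, 0.829]
force: [-0.5, 1.6, 1.4]
grip_width: 0.0217
```

Contact with +1.4 N against −2.5 N hanging, so it is seated. Now the clockwise turn, which is positive about tool z.

Call:
play_rows --moves '[{"claw": 0.1,"linear": [0,0,0],"turn": [0,0,0.1]},{"claw": 0.1,"linear": [0,0,0],"turn": [0,0,0.2]},{"claw": 0.1,"linear": [0,0,0],"turn": [0,0,0.3]},{"claw": 0.1,"linear": [0,0,0],"turn": [0,0,0.4]},{"claw": 0.1,"linear": [0,0,0],"turn": [0,0,0.5]},{"claw": 0.1,"linear": [0,0,0],"turn": [0,0,0.5]}]'

```text
time_s: 8.43
ee_pos: [0.5062, -0.2577, 0.0713]
eef_rot: [-3.141, 0.0, 0.33]
force: [0.4, -1.3, -1.2]
grip_width: 0.0217
```

Run:
```python
from h import *
o=get_obs();print(o['force'],o['moment'],o['eef_rot'],o['qpos'])
a=vision.camera('side');b=vision.camera('scene')
r=lambda im,x,y:cv2.resize(im[y:y+120,x:x+130],None,fx=3,fy=3,interpolation=cv2.INTER_CUBIC)
cv2.imwrite('pics/t1.png',np.hstack([r(a,300,90),r(b,190,80)]))
```

```text
[ 0.41984932 -1.25800981 -1.22288838] [-0.37118912 -0.02833255  0.02869864] [-3.14115116e+00  1.71856239e-04  3.30012075e-01] [-5.35507650e-01  4.42320969e-01  1.57731261e+00  1.72375924e-04
  1.12240665e+00  7.05201878e-01]
```

View pics/t1.png

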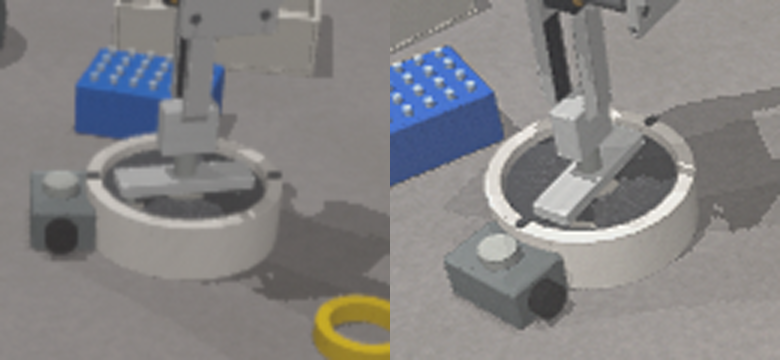

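Call:
play_rows --moves '[{"claw": 0.1,"linear": [0,0,0.5],"turn": [0,0,0.1]},{"claw": 0.1,"linear": [0,0,0.5],"turn": [0,0,0.2]},{"claw": 0.1,"linear": [0,0,0.5],"turn": [0,0,0.3]},{"claw": 0.1,"linear": [0,0,0.5],"turn": [0,0,0.36]},{"claw": 0.1,"linear": [0,0,0.5],"turn": [0,0,0.42]},{"claw": 0.1,"linear": [0,0,0.5],"turn": [0,0,0.42]}]'

```text
time_s: 9.28
ee_pos: [0.5061, -0.2578, 0.0712]
eef_rot: [-3.141, 0.001, -0.087]
force: [-4.0, 0.6, 5.8]
grip_width: 0.0215
```

Run:
```python
from h import *
o=get_obs();print(o['force'],o['moment'],o['eef_rot'],o['grip_width'])
a=vision.camera('side');b=vision.camera('scene')
r=lambda im,x,y:cv2.resize(im[y:y+80,x:x+90],None,fx=4.4,fy=4.4,interpolation=cv2.INTER_CUBIC)
cv2.imwrite('pics/t2.png',np.hstack([r(a,315,110),r(b,215,100)]))
```

```text
[-3.95048654  0.61119949  5.83600668] [0.0249168  0.8949379  0.08009652] [-3.14126673e+00  5.30379669e-04 -8.65495605e-02] 0.021457774199154303
```

View pics/t2.png

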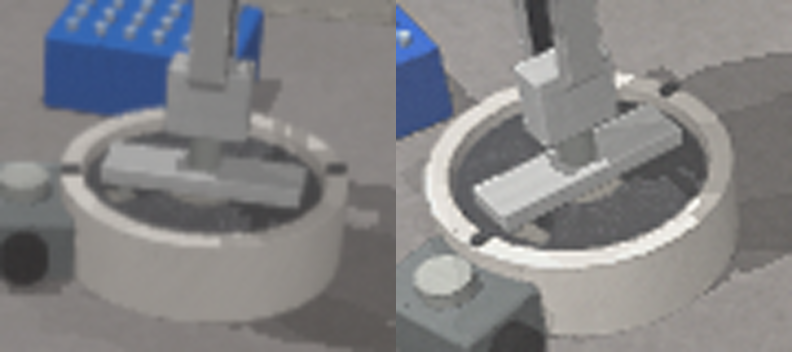

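Call:
play_rows --moves '[{"claw": 0.1,"linear": [0,0,0],"turn": [0,0,0.03]},{"claw": 0.1,"linear": [0,0,0],"turn": [0,0,0.06]},{"claw": 0.1,"linear": [0,0,0],"turn": [0,0,0.06]}]'

```text
time_s: 9.75
ee_pos: [0.5061, -0.2577, 0.0712]
eef_rot: [-3.141, 0.001, -0.145]
force: [-3.2, 0.5, 2.4]
grip_width: 0.0215
```

Run:
```python
from h import *
o=get_obs();print(o['force'],o['moment'],o['eef_rot'],o['tau'][5])
```

```text
[-3.22896693  0.54653975  2.35251348] [-0.0283793   0.59708616  1.0687465 ] [-3.14147671e+00  6.56818375e-04 -1.44909709e-01] 1.3705005124211311
```

Mz rose to 1.07 N m against 0.2 N m friction, so the ring is on its stop. I'll relax the wind-up slightly, open and rise.

Call:
play_rows --moves '[{"claw": 0.1,"linear": [0,0,0],"turn": [0,0,-0.03]},{"claw": 0.1,"linear": [0,0,0],"turn": [0,0,-0.03]},{"claw": 0.6,"linear": [0,0,0],"turn": [0,0,-0.03]},{"claw": 0.6,"linear": [0,0,0],"turn": [0,0,-0.03]},{"claw": 0.6,"linear": [0,0,0],"turn": [0,0,-0.03]},{"claw": 0.6,"linear": [0,0,0],"turn": [0,0,-0.03]}]'

```text
time_s: 10.5
ee_pos: [0.5061, -0.2577, 0.0712]
eef_rot: [-3.141, 0.001, -0.115]
force: [0.4, 0.1, 0.6]
grip_width: 0.0553
```

Call:
play_rows --moves '[{"claw": 0.6,"linear": [0,0,-20],"turn": [0,0,0]},{"claw": 0.6,"linear": [0,0,-60],"turn": [0,0,0]},{"claw": 0.6,"linear": [0,0,-110],"turn": [0,0,0]},{"claw": 0.6,"linear": [-30,0,-150],"turn": [0,0,0]},{"claw": 0.6,"linear": [-60,0,-150],"turn": [0,0,0]},{"claw": 0.6,"linear": [-60,0,-150],"turn": [0,0,0]},{"claw": 0.6,"linear": [-60,0,-150],"turn": [0,0,0]}]'

```text
time_s: 11.38
ee_pos: [0.447, -0.2509, 0.2211]
eef_rot: [-3.141, 0.001, -0.115]
force: [-0.3, -0.0, -0.0]
grip_width: 0.0567
```

Run:
```python
from h import *
c=cam('wrist');np.savez('w5.npz',K=c[0],R=c[1],t=c[2])
w=vision.camera('wrist');a=vision.camera('side');b=vision.camera('scene')
r=lambda im,x,y:cv2.resize(im[y:y+80,x:x+90],None,fx=4.4,fy=4.4,interpolation=cv2.INTER_CUBIC)
cv2.imwrite('pics/f.png',np.hstack([r(a,315,110),r(b,215,100)]));cv2.imwrite('pics/fw.png',w)
u,v=proj(c,[.506,-.2575,.04]).astype(int);print(u,v)
y0=max(v-75,0);cv2.imwrite('pics/fwc.png',cv2.resize(w[y0:y0+150,u-75:u+75],None,fx=4,fy=4,interpolation=cv2.INTER_CUBIC));print(u-75,y0)
```

```text
323 123
248 48
```

View pics/f.png

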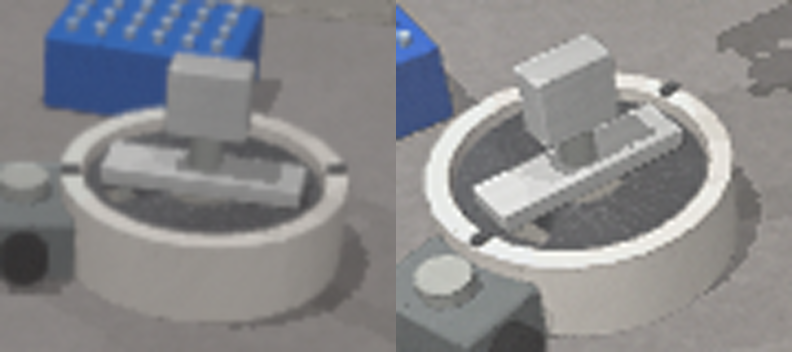

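View pics/fwc.png

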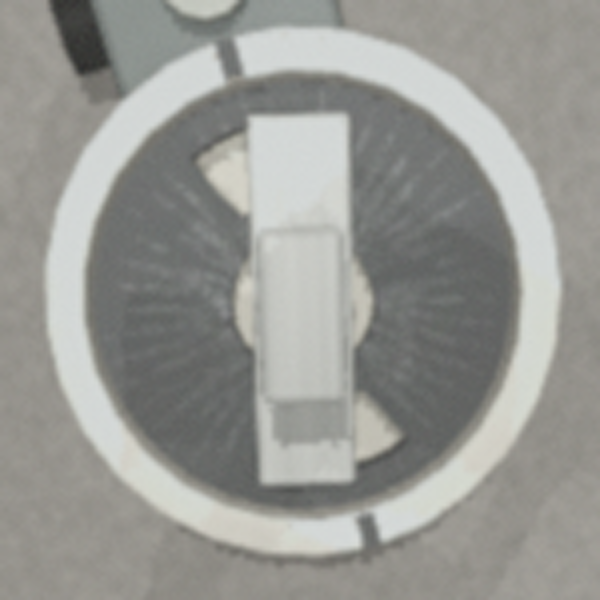

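Run:
```python
from h import *
q=np.load('w5.npz');c=(q['K'],q['R'],q['t']);f=lambda p,z:plane(c,248+p[0]/4-.375,48+p[1]/4-.375,z)[:2]
C=np.array([.506,-.2575]);ang=lambda d:np.arctan2(d[1],d[0])
rib=ang(f((230,58),.048)-f((370,537),.048));print('rib',rib)
for p,s in (((195,157),1),((405,436),-1)): print('edge-22.5deg',ang(s*(f(p,.04)-C))-.393)
B=np.array([f(p,.052) for p in [(248,113),(349,113),(355,484),(260,485)]]);print('bar c',B.mean(0),'yaw',ang(B[0]+B[1]-B[2]-B[3]))
im=cv2.imread('pics/fw.png');print(get_obs()['force'],get_obs()['ee_pos'])
```

```text
rib 0.17447562079361514
edge-22.5deg 0.1335797692635965
edge-22.5deg 0.1629024001942354
bar c [ 0.50594258 -0.25773251] yaw -0.091438581454944
[ 0.49845873  0.97096067 -0.90710191] [ 0.44704705 -0.25079956  0.22072182]
```

```bash
python3 -c "
from h import *
print(hand_in())"
```

```text
the job is handed in; nothing more can be done
None
```

The ring is turned home and the wide spanner is left standing in it; I handed the job in at about 11.5 s of the 40 s. `hand_in()` reports no verdict, so what follows is from my own last checks.

- **What I did:** I gripped the wide metal spanner (its bar fills its cradle), seated both pins in the slots and turned it clockwise. I stopped when the moment rose to about 1.1 N m, against 0.2 N m of ring friction. Then I relaxed the grip, opened it and moved clear.
- **Ring:** in the last wrist picture the slot axis is at about 0.13–0.16 rad and the rim ribs at 0.17 rad. That puts the ring within about 0.04 rad of its stop.
- **Spanner:** the bar centre is within 1 mm of the ring's axis. It sits about 0.25 rad from the slot axis, which is the play in the slots. It looks upright and flat on the ring in both outside views.
- **Bystanders:** I didn't go near the narrow spanner or the red and blue look-alikes, but I didn't re-measure the narrow spanner at the end.
- **Failed or disagreed:** one move call was refused for a missing key and was repeated, with no effect on the scene. The bar made contact about 2 mm lower than I had calculated, which is within the calibration error.

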